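Put the half prism away in the moist box

TASK

Lay the loose half mortar prism flat in the empty bay of the moist box's rack, beside the other half, setting it down rather than dropping it. Then lower the lid gently by its bar handle until it is fully shut, without letting it slam, and turn the wing knob clockwise to its stop so that the latch holds the lid. Leave the other half, the tin dish, the brush and the beaker where they are.

Things in the scene. Friction and masses are not known exactly. Their poses are not given: they have to be found in the camera images.
- moist_box: Fixed grey open tub 136 (x) x 198 (y) x 85 mm high, walls 4, at the bench front, yaw within 0.2. Origin: on the worktop under its middle; x to the hinged rear, y to the left seen from the robot. Inside, two white rack bars along y (at x = -22, +22), tops at z = 29, floor z = 19. Teeth 9 mm high mark two bays 47 mm wide, at y = +35 (empty) and y = -52 (other half); length of a half lies along x.
- free_bay (a point): Middle of the empty bay, on top of the rack bars: the half prism's origin belongs here. Axes as the box. Room beside a half prism there: 40 mm to the side wall, 47 mm to the other half; along x it may lie up to 24 mm off the middle.
- half_prism: Loose half mortar prism, light grey concrete-like block 40 (x) x 80 (y) x 40 (z) mm, about 0.28 kg, one end rough. Origin: middle of its underside. Starts lying flat on the deck plate left of the box, its length within 0.6 rad of world y; it changes places with the tin dish. The cube and the longer prisms farther left belong to the room.
- other_half: The other half of the same prism, same size, lying in the bay at y = -52 mm of the box, its length along the box's x. Origin: middle of its underside.
- box_lid (a joint): Lid angle: 0 = fully shut, grows as it opens, stop at 1.95 rad. Starts leaning back at 1.7 to 1.9. The stiff hinge holds the lid near upright, but below about 1.1 rad it falls shut if let go. Lid: grey frame with clear window, 144 (hinge side to front) x 212 mm, top face 8 mm over the hinge axis when shut, 0.45 kg.
- lid_hinge (a point): Point on the hinge axis in the middle of the box's rear rim, 78 mm behind the box's origin and 86 mm over it; the axis runs along this point's y (box axes).
- lid_handle (a point): Middle of the steel bar handle on the lid's front edge: round bar 10 mm thick, 70 mm straight, parallel to the hinge (point y), 34 mm clear of the lid's edge, 40 mm to +y of the lid's middle, 184 mm from the hinge axis; 85 mm over the worktop when shut. Moves and turns with the lid.
- lid_latch (a joint): Wing knob angle, clockwise seen from over the lid: 0 = free (wing parallel to the lid's front edge, yellow mark towards the handle), 1.48 = its stop, latched (wing at right angles to that edge, steel tongue under the keeper on the tub). Starts at 0 to 0.15.
- latch_grip (a point): Grip point on the knob's axis, 8 mm under the top of the black wing (50 long, 13 thick, 29 mm high, on a 28 mm disc) at the lid's front edge, 45 mm to -y of its middle, 164 mm from the hinge axis. Lid shut: 118 mm over the worktop, 24 mm over the lid's top. Wing length = point y, thickness = point x, knob axis = point z.
- tin_dish: Loose shallow round tin dish lying on the deck plate, 94 mm across x 15 mm high, origin middle of its underside. Bystander.
- oil_brush: Loose flat brush with red handle lying on the front strip of the bench, 50 x 206 x 15 mm, length along its y, origin middle of its underside. Bystander.
- beaker: Loose translucent plastic beaker standing behind the box, 72 mm across x 89 mm high, origin middle of its underside. Bystander.
Mind the look-alikes: they are no part of the job. Leave any black look-alike of the half_prism alone.

How it is judged:
On the way, in this order (a step that is already met when the one before it is completed fails the run):
1. the half prism lies flat in the empty bay, on the rack bars, let go (x of half_prism in the frame of free_bay between -0.026 and 0.026 m and y of half_prism in the frame of free_bay between -0.007 and 0.007 m and z of half_prism in the frame of free_bay below 0.004 m and angle between half_prism's own z axis and vertical below 0.08 rad and angle between the y axis of half_prism and the x axis of moist_box, either way round below 0.2 rad and contact force between half_prism and the fingers below 0.05 N), for 0.2 s.
2. the lid is shut (value of joint box_lid below 0.03 rad), for 0.2 s.
3. the wing knob is turned home and the lid still shut (value of joint lid_latch above 1.3 rad and value of joint box_lid below 0.03 rad), for 0.2 s.
At the end, for the whole second after the job is handed in: The half prism rests flat on the rack bars in the bay that was empty (within 7 mm across and 26 mm along the bay, turned less than 0.2 rad, tilted less than 0.08 rad), the lid is shut (under 0.03 rad) and the wing knob is turned to 1.3 rad or more (all of step 3 and x of half_prism in the frame of free_bay between -0.026 and 0.026 m and y of half_prism in the frame of free_bay between -0.007 and 0.007 m and z of half_prism in the frame of free_bay below 0.004 m and angle between half_prism's own z axis and vertical below 0.08 rad and angle between the y axis of half_prism and the x axis of moist_box, either way round below 0.2 rad and linear speed of half_prism below 0.02 m/s); the robot touches nothing.
It fails at once if the lid slams: it falls shut faster than 3 rad/s (velocity of joint box_lid below -3 rad/s).
It fails at once if the half prism is dropped: it moves faster than 0.7 m/s with no finger on it (linear speed of half_prism above 0.7 m/s and contact force between half_prism and the fingers below 0.05 N).
It fails at once if the other half is moved by more than 20 mm (distance of other_half from where it was at the start of the episode above 0.02 m).
It fails at once if the tin dish, the brush or the beaker is moved by more than 30 mm, or the beaker tipped (distance of any of tin_dish, oil_brush, beaker from where it was at the start of the episode above 0.03 m or angle between beaker's own z axis and vertical above 0.3 rad).
It also fails if it takes over 72 s, if anything falls off the work surface, if the arm or the gripper's body presses on something with over 40 N, if the wrist force passes 120 N, or if a joint passes its speed limit or range.

ROBOT

A 6-joint arm with a two-finger parallel gripper is mounted at the origin on a cart in front of the work surface, level with it; the furniture and walls round the work are solid. World frame = base frame: x ahead of the robot, y to its left, z up, the work surface at z = 0. Lengths are in m, angles in rad, forces in N, time in s.
With the tool pointing down it reaches from about 0.375 to 0.9 m from the base axis. Payload 3.1 kg.
Tool frame: the origin (TCP) lies midway between the tips of the shut fingers; the grasp point (between the pads) lies 19 mm behind it; x points along the fingers, z is the direction in which the jaws open and shut, and the axes are right-handed (so a half turn about x gives the same grasp; the last joint's range is limited). The gripper opens to 85 mm and grips with 20 to 120 N. Pads are 22 mm wide; open, the fingers measure 114 mm over their backs; the gripper's body (76 mm by 85 mm) begins 54 mm behind the grasp point. The pads swing forward as they close: fully open they stand 13 mm farther back than shut.
Start: joints at [-1.298, 0.527, 1.433, -0, 1.181, -0.178], TCP at [0.272, -0.563, 0.21] pointing down, gripper open.
Joint ranges: [-3.08, 3.08], [-0.75, 2.2], [0.22, 2.44], [-1.43, 4.57], [0, 2.65], [-2.85, 2.85]. Speed limits (rad/s): [2.79, 2.79, 3.14, 3.14, 3.14, 3.14].

INTERFACE

Orientations are given as a unit quaternion [x, y, z, w].
In Python, from station import status, snapshot, camera_params, ticket gives the robot as it stands.
- The arm moves only by the tool arm_command, never from a script. Its argument "series" is a list that holds one entry, the list of rows, each a list of 4 numbers: the shift along the tool's x, y, z in mm, then the turn about the tool's x in rad. A call has 1 to 10 rows; each row shifts and turns the commanded pose from where the row before left it, along the tool's axes as they then stand; what a row does not reach is not made up. A row lasts 1/10 s, in which the tool goes at most 50 mm and 8.59 degrees, less where a joint would pass 70% of its speed; a pose out of reach is approached as far as the arm can. A call is refused whole if a number of a shift passes 50 or a number of a turn 0.15, either way. A call with a gripper value outside its range is refused whole. "jaw" is the opening in per cent of the stroke, from 0 (shut) to 100 (fully open), set as the call begins (left out, the last holds). The fingers move at their own pace and stop on an object; "force" is the grip in N (left out, the last holds). Time passes only in rows, so rows that do not move let the fingers close. It gives the time, the measured TCP pose, the force and the opening at its end, in the units of the state.
- status.sense(): the state, without advancing time (a new reading comes with each control period).
- snapshot(name): name is "scene" or "side" or "wrist"; returns the picture (400x640x3 uint8, red, green, blue); there is no depth.
- camera_params(name): a dict with "fovy" (degrees; the focal length in pixels is half the picture's height over the tangent of half this angle, whatever the lens; pixels are square), "cx", "cy" (the principal point, pixels), "extrinsics" (4x4, takes a point from camera to world coordinates); the wrist camera has in their place "mount" (4x4, takes a point from camera to tool coordinates, whose origin is the TCP and whose axes are the tool frame's). Camera axes: x right, y down, z forward; pixel columns grow to the right and rows downward; lengths in m; the calibration is good to about 2 mm. The wrist camera is an equidistant fisheye: a pixel r from the principal point sees the ray r / f radians off the axis. A picture is of the moment at which its call begins: read the wrist's pose just before it. camera_params takes no time and is no camera call.
- ticket.sign_off(): hands the job in, once; it reports no verdict.
The state is a dict: "t": time; "q": joint angles; "qd": joint speeds; "tau": joint torques, N m; "tcp_pos": TCP position; "tool_rot": TCP orientation; "force": force on the tool from outside, world axes, zero at the start; "ft_torque": the same for the moment, N m; "finger_gap": opening from 0.0 (shut) to 1.0 (fully open).
Only numpy, scipy, OpenCV 4.12 (cv2) and the standard library are available. Lean on these libraries where they do the work, as an engineer would, in place of code of your own. Each camera call takes 0.05 s, during which the arm holds its last target. There are 200 camera calls.

## Working session

There is one attempt and no reset: what is moved stays moved. The work goes in short steps, Python scripts to look and compute and a tool call to move; the robot and the scene stay as the last step left them, time stands still between calls to the robot, and variables do not carry over. Pictures are saved under pics/ and viewed, about 8 in all and at most 12, crops included, and the job is handed in when it is done.

Besides the shell and the picture viewer there is one more tool, called as name(argument=value, ...) on one line, values as JSON. arm_command: Moves the arm, as the interface text tells. Its arguments: {"type":"object","properties":{"series":{"type":"array"},"jaw":{"type":"number"},"force":{"type":"number"}},"required":["series"]}

```bash
mkdir -p pics; ls; cat > h.py <<'E'
import numpy as np, cv2
from scipy.spatial.transform import Rotation as R
from station import status, snapshot, camera_params, ticket
def ray(name,u,v,s=None):
    c=camera_params(name); f=200/np.tan(np.radians(c['fovy'])/2)
    d=np.array([(u-c['cx'])/f,(v-c['cy'])/f,1.])
    if name=='wrist':
        s=s or status.sense(); r=np.hypot(d[0],d[1]); 
        d=np.array([*(d[:2]/max(r,1e-9)*np.sin(r)),np.cos(r)])
        T=np.eye(4);T[:3,:3]=R.from_quat(s['tool_rot']).as_matrix();T[:3,3]=s['tcp_pos'];T=T@np.array(c['mount'])
    else: T=np.array(c['extrinsics'])
    d=T[:3,:3]@d
    return T[:3,3],d/np.linalg.norm(d)
def onz(name,u,v,z,s=None):
    o,d=ray(name,u,v,s); return (o+d*(z-o[2])/d[2]).round(4)
def proj(name,p,s=None):
    c=camera_params(name); f=200/np.tan(np.radians(c['fovy'])/2)
    if name=='wrist':
        s=s or status.sense();T=np.eye(4);T[:3,:3]=R.from_quat(s['tool_rot']).as_matrix();T[:3,3]=s['tcp_pos'];T=T@np.array(c['mount'])
    else: T=np.array(c['extrinsics'])
    q=np.linalg.inv(T)@np.array([*p,1.]); 
    if name=='wrist':
        r=np.hypot(q[0],q[1]);k=np.arctan2(r,q[2])/max(r,1e-9)
    else: k=1/q[2]
    return np.array([c['cx']+f*q[0]*k,c['cy']+f*q[1]*k]).round(1)
def inter(a,b):
    (o1,d1),(o2,d2)=a,b
    t=np.linalg.lstsq(np.c_[d1,-d2],o2-o1,rcond=None)[0]
    p,q=o1+d1*t[0],o2+d2*t[1]; return ((p+q)/2).round(4),np.linalg.norm(p-q).round(4)
def save(n,im): cv2.imwrite('pics/'+n+'.png',im[:,:,::-1])
E
python3 - <<'E'
from h import *
s=status.sense();print(s)
for n in('scene','side','wrist'):
    c=camera_params(n);print(n,c['fovy'],c['cx'],c['cy'],np.array(c.get('extrinsics',c.get('mount'))).round(3).tolist())
a=[snapshot(n) for n in('scene','side')]
for n,i in zip(('scene','side'),a): save(n,cv2.resize(i,(800,500),interpolation=cv2.INTER_CUBIC)); cv2.imwrite('pics/raw_%s.png'%n,i[:,:,::-1])
E
```

```text
pics
{'t': 0.0, 'q': array([-1.29849518e+00,  5.28481668e-01,  1.43393863e+00, -2.13254184e-05,
        1.18140937e+00, -1.78515822e-01]), 'qd': array([ 0.00010943, -0.00039936, -0.00250487,  0.00030667,  0.0002796 ,
        0.00050895]), 'tau': array([-1.64060224e-03, -4.42358887e+01, -1.78024846e+01, -2.54087954e-04,
        8.36983061e-03, -1.68095971e-05]), 'tcp_pos': array([ 0.27210979, -0.56178064,  0.20891261]), 'tool_rot': array([ 0.37612378,  0.59969441, -0.37506925,  0.59851531]), 'force': array([-0.6307867 ,  0.32400453, -0.35802123]), 'ft_torque': array([-0.00859231, -0.03624106, -0.01555638]), 'finger_gap': 0.9965887867395061}
scene 43.25194588200698 315.90278564628653 192.31627159301712 [[-0.887, -0.297, 0.353, 0.168], [-0.461, 0.546, -0.7, 0.972], [0.015, -0.784, -0.621, 0.901], [0.0, 0.0, 0.0, 1.0]]
side 55.650045322656894 323.38209594685674 199.21314410978448 [[-0.981, -0.092, 0.171, 0.447], [-0.194, 0.429, -0.882, 1.042], [0.007, -0.898, -0.439, 0.584], [0.0, 0.0, 0.0, 1.0]]
wrist 65.70646984690485 314.03296152180536 195.5755986711899 [[0.001, -0.28, 0.96, -0.162], [-0.0, -0.96, -0.28, 0.071], [1.0, 0.0, -0.001, 0.001], [0.0, 0.0, 0.0, 1.0]]
```

View pics/scene.png

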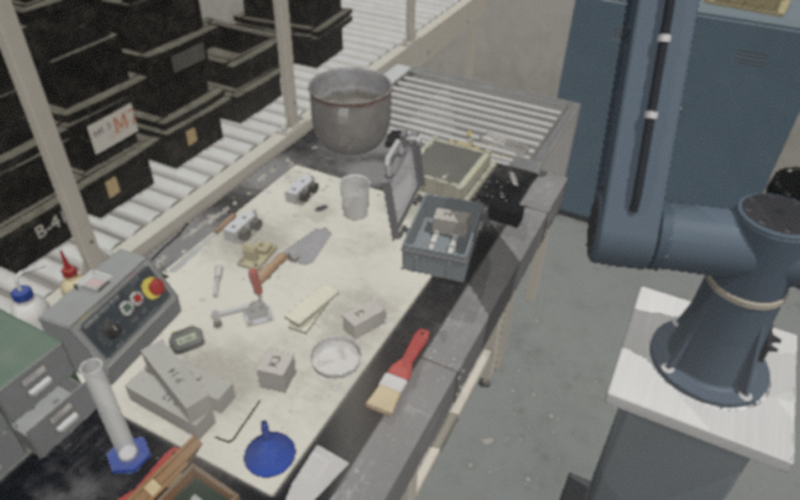

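View pics/side.png

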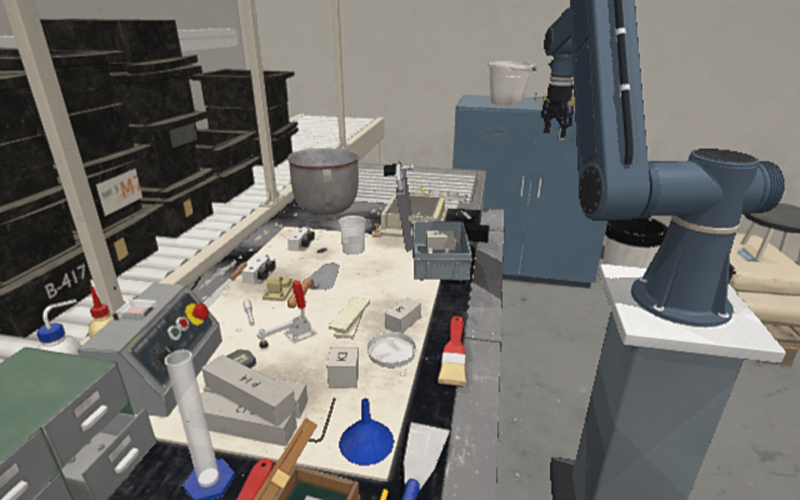

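The scene view shows the box at about (445,240), the half prism at (365,318), the dish at (335,357), the beaker at (355,197) and the lid leaning back at (403,185). I'll enlarge the box and prism for exact corners.

```bash
python3 - <<'E'
from h import *
a=cv2.imread('pics/raw_scene.png')[105:295,250:410];b=cv2.imread('pics/raw_side.png')[120:310,290:400]
k=lambda i:cv2.resize(i,None,fx=3,fy=3,interpolation=cv2.INTER_CUBIC)
cv2.imwrite('pics/crop1.png',np.hstack([k(a)[:570,:475],k(b)[:570,:325]]))
E
```

```text
(no output)
```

View pics/crop1.png

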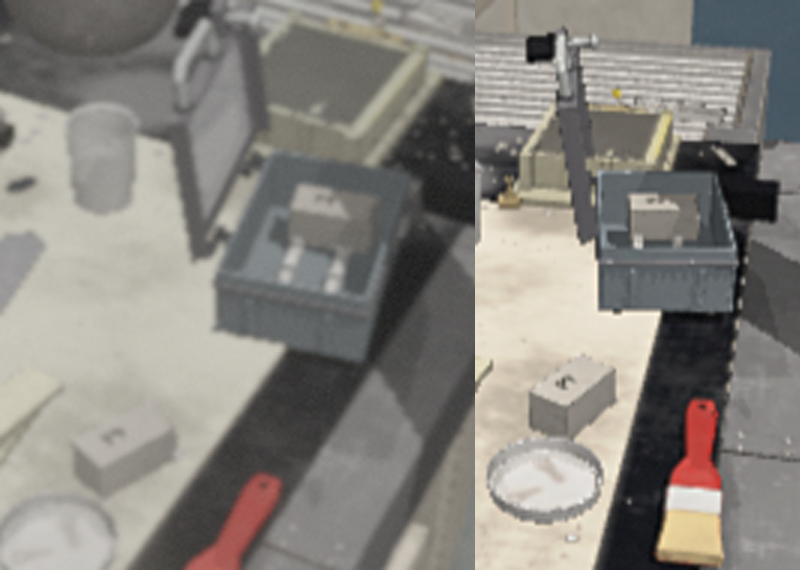

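```bash
python3 - <<'E'
from h import *
S=lambda x,y:ray('scene',250+x/3,105+y/3); D=lambda x,y:ray('side',290+(x-475)/3,120+y/3)
A={'pL':((75,447),(530,395)),'pT':((142,404),(588,355)),'pR':((174,428),(616,367)),'pB':((106,466),(570,405)),
'bRL':((218,272),(598,233)),'bFL':((378,300),(735,238)),'bRR':((258,155),(600,172)),'bFR':((412,172),(718,175)),
'handle+y':((180,100),(562,90)),'handle-y':((205,35),(560,45)),'beakertop':((103,110),(488,240))}
for k,(a,b) in A.items():
    z=.043 if k[0]=='p' else .085
    print(k,*inter(S(*a),D(*b)),onz('scene',250+a[0]/3,105+a[1]/3,z),onz('side',290+(b[0]-475)/3,120+b[1]/3,z))
for n,uv in (('front bottom prism',(106,490)),('tubbottom',(365,358)),('brush tip',(265,480))):
    print(n,onz('scene',250+uv[0]/3,105+uv[1]/3,.0))
E
```

```text
pL [0.6364 0.2561 0.0393] 0.0043 [0.6321 0.2607 0.043 ] [0.6372 0.259  0.043 ]
pT [0.5983 0.21   0.0597] 0.0045 [0.6093 0.193  0.043 ] [0.601  0.1864 0.043 ]
pR [0.5716 0.2088 0.0477] 0.001 [0.5733 0.205  0.043 ] [0.5732 0.2009 0.043 ]
pB [0.601  0.2661 0.0423] 0.0009 [0.6002 0.267  0.043 ] [0.6012 0.2666 0.043 ]
bRL [0.6078 0.0722 0.1039] 0.0151 [0.6097 0.0573 0.085 ] [0.6219 0.023  0.085 ]
bFL [0.4794 0.0251 0.0894] 0.0141 [0.4741 0.0265 0.085 ] [0.4855 0.0056 0.085 ]
bRR [ 0.642  -0.0906  0.1051] 0.0046 [ 0.6566 -0.1198  0.085 ] [ 0.6478 -0.1342  0.085 ]
bFR [ 0.5179 -0.1702  0.0793] 0.0032 [ 0.517 -0.164  0.085] [ 0.5157 -0.1537  0.085 ]
handle+y [0.6535 0.0481 0.2415] 0.0016 [ 0.7676 -0.1702  0.085 ] [ 0.749  -0.4076  0.085 ]
handle-y [ 0.6697 -0.0248  0.2617] 0.0045 [ 0.8049 -0.2973  0.085 ] [ 0.7957 -0.6162  0.085 ]
beakertop [ 0.8018 -0.1137  0.0402] 0.0994 [ 0.8259 -0.1171  0.085 ] [0.7262 0.0616 0.085 ]
front bottom prism [0.6085 0.2546 0.    ]
tubbottom [0.4857 0.0085 0.    ]
brush tip [0.5005 0.1841 0.    ]
```

```bash
python3 - <<'E'
from h import *
s=status.sense();M=R.from_quat(s['tool_rot']).as_matrix();print(M.round(3));p=np.arctan2(M[1,1],M[0,1]);print('phi',p,'q1',s['q'][0],'q6',s['q'][5])
d=np.array([0.603,0.228,0.2])-s['tcp_pos'];print((M.T@d*1000).round(0))
E
```

```text
[[-0.001  0.9    0.436]
 [ 0.002  0.436 -0.9  ]
 [-1.     0.    -0.002]]
phi 0.4508237236294243 q1 -1.2984871323476377 q6 -0.17851107841941516
[  10.  642. -567.]
```

arm_command(series=[[[-9, 39, -30, 0], [-9, 39, -30, 0], [-9, 39, -30, 0], [-9, 39, -30, 0], [-9, 39, -30, 0], [-9, 39, -30, 0], [-9, 39, -30, 0], [-9, 39, -30, 0], [-9, 39, -30, 0], [-9, 39, -30, 0]]], jaw=100, force=40)

```text
t: 1.1
tcp_pos: [0.4928, -0.1207, 0.3]
tool_rot: [0.376, 0.599, -0.376, 0.599]
force: [1.1, -0.5, -0.1]
finger_gap: 0.998
```

```bash
python3 - <<'E'
from h import *
s=status.sense();i=snapshot('wrist');print(s['tcp_pos'],s['tool_rot'],np.abs(s['qd']).max())
np.save('w1.npy',dict(s),allow_pickle=True)
cv2.imwrite('pics/w1raw.png',i[:,:,::-1]);save('w1',cv2.resize(i,(800,500),interpolation=cv2.INTER_CUBIC))
E
```

```text
[ 0.49284434 -0.12068337  0.30002182] [ 0.37561266  0.59924718 -0.37566116  0.59891288] 0.9998347502946426
```

View pics/w1.png

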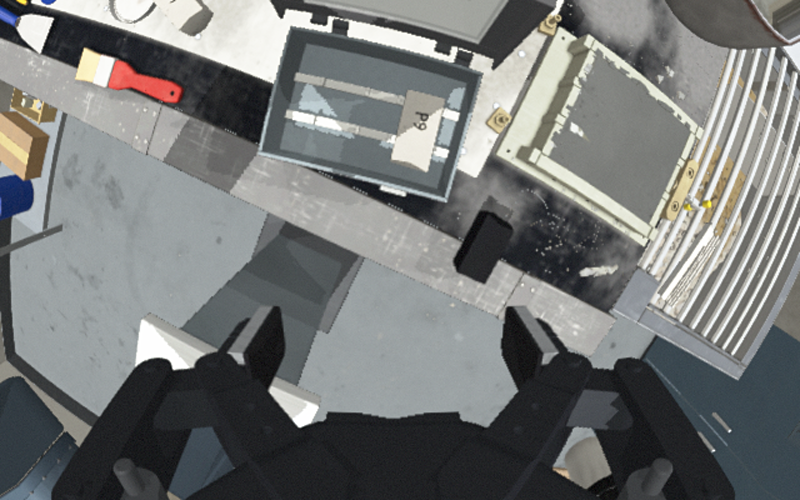

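The wrist view shows the tub rim corners at about (289,26), (481,72), (449,200) and (262,155), the other half at (420,130), and the black look-alike at (483,245). The arm was still moving slightly, so I'll take a second frame at rest.

```bash
python3 - <<'E'
from h import *
s0=np.load('w1.npy',allow_pickle=True).item()
s1=status.sense();i=snapshot('wrist');cv2.imwrite('pics/w2raw.png',i[:,:,::-1]);print(s1['tcp_pos'],np.abs(s1['qd']).max())
a=cv2.cvtColor(cv2.imread('pics/w1raw.png'),cv2.COLOR_BGR2GRAY);b=cv2.cvtColor(i,cv2.COLOR_RGB2GRAY)
C=np.array([[289,26],[481,72],[449,200],[262,155],[407,91],[450,97],[433,172],[391,163]],np.float32)/1.25
C2,st,_=cv2.calcOpticalFlowPyrLK(a,b,C.reshape(-1,1,2),None);C2=C2.reshape(-1,2)
P=[]
for k,(p,q) in enumerate(zip(C,C2)):
    z=.085 if k<4 else .069
    P.append(onz('wrist',*q,z,s1)); print(onz('wrist',*p,z,s0),P[-1])
P=np.array(P)[:4,:2]
c=P.mean(0);print(c,[np.linalg.norm(P[j]-P[(j+1)%4]).round(4) for j in range(4)])
v=P[0]-P[1]+P[3]-P[2];w=P[0]-P[3]+P[1]-P[2];print('yaw',np.arctan2(-v[0],v[1]),np.arctan2(w[1],w[0]))
E
```

```text
[ 0.49627408 -0.11391764  0.30167999] 0.1806232798165804
[0.6152 0.0516 0.085 ] [0.6152 0.0515 0.085 ]
[ 0.6524 -0.1393  0.085 ] [ 0.6523 -0.1395  0.085 ]
[ 0.5237 -0.1684  0.085 ] [ 0.5238 -0.1683  0.085 ]
[0.4849 0.0209 0.085 ] [0.4849 0.0212 0.085 ]
[ 0.6033 -0.0835  0.069 ] [ 0.6034 -0.0833  0.069 ]
[ 0.6175 -0.1247  0.069 ] [ 0.6185 -0.1236  0.069 ]
[ 0.5407 -0.1436  0.069 ] [ 0.5409 -0.1435  0.069 ]
[ 0.5302 -0.1012  0.069 ] [ 0.5303 -0.1014  0.069 ]
[ 0.56905  -0.058775] [np.float64(0.1946), np.float64(0.1317), np.float64(0.1935), np.float64(0.1338)]
yaw 0.19714284315068673 0.22451181474288062
```

arm_command(series=[[[0, 31, -33, 0], [0, 31, -33, 0], [0, 31, -33, 0], [0, 31, -33, 0], [0, 31, -33, 0], [0, 31, -33, 0], [0, 31, -33, 0], [0, 31, -33, 0], [40, 0, 0, -0.14], [40, 0, 0, -0.14]]])

```text
t: 2.2
tcp_pos: [0.6019, 0.2239, 0.2195]
tool_rot: [0.286, 0.646, -0.285, 0.648]
force: [0.2, -0.8, -0.6]
finger_gap: 0.999
```

arm_command(series=[[[0, 0, 0, -0.14], [0, 0, 0, -0.14], [0, 0, 0, -0.13], [0, 0, 0, 0], [0, 0, 0, 0]]])

```text
t: 2.7
tcp_pos: [0.6007, 0.2222, 0.2194]
tool_rot: [0.152, 0.691, -0.152, 0.69]
force: [-0.1, 0.5, -0.3]
finger_gap: 0.999
```

```bash
python3 - <<'E'
from h import *
s=status.sense();i=snapshot('wrist');print(s['tcp_pos'],s['tool_rot'],np.abs(s['qd']).max(),s['q'])
np.save('w3.npy',dict(s),allow_pickle=True)
cv2.imwrite('pics/w3raw.png',i[:,:,::-1]);save('w3',cv2.resize(i,(800,500),interpolation=cv2.INTER_CUBIC))
E
```

```text
[0.60069853 0.22215371 0.21940373] [ 0.15182037  0.69085135 -0.15221295  0.69029429] 0.005066927267666261 [ 1.80139129e-01  5.39447161e-01  1.38043920e+00 -2.20831167e-04
  1.22264746e+00  6.13565549e-01]
```

View pics/w3.png

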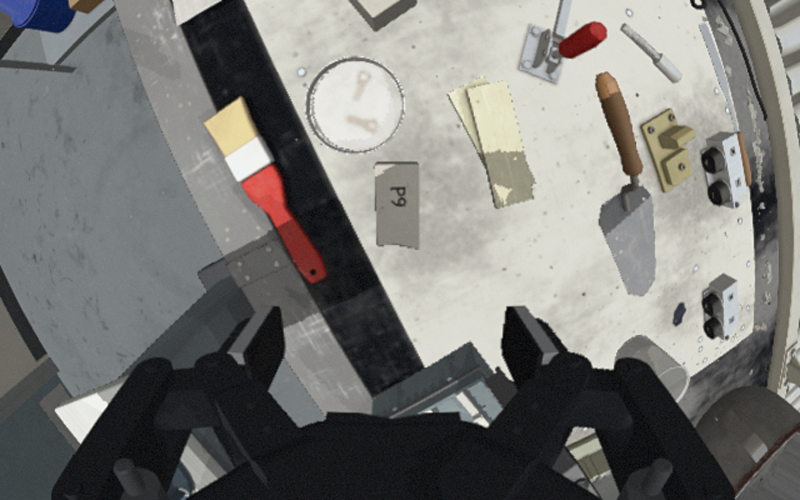

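The prism's top is at (376–419, 163–247), square to the tool. The dish sits above it at (355,105).

```bash
python3 - <<'E'
from h import *
s=np.load('w3.npy',allow_pickle=True).item()
P=np.array([onz('wrist',u/1.25,v/1.25,.042,s) for u,v in((377,163),(418,163),(419,247),(377,245))]);print(P)
c=P.mean(0);w=P[0]+P[1]-P[2]-P[3];M=R.from_quat(s['tool_rot']).as_matrix()
print(c,'len',np.linalg.norm(w)/2,np.linalg.norm(P[0]-P[1]),'dir',np.arctan2(w[1],w[0]),'phi',np.arctan2(M[1,1],M[0,1]))
c[2]=.014;print((M.T@(c-s['tcp_pos'])*1000).round(1))
# dish radius
print(onz('wrist',355/1.25,105/1.25,.015,s),onz('wrist',355/1.25,151/1.25,.01,s))
E
```

```text
[[0.6077 0.2694 0.042 ]
 [0.6403 0.2544 0.042 ]
 [0.6099 0.184  0.042 ]
 [0.5757 0.2019 0.042 ]]
[0.6084   0.227425 0.042   ] len 0.07568052920005253 0.03588537306480171 dir 1.1458638399730043 phi 1.1374455745661343
[205.4   8.2   4.9]
[0.6107 0.3269 0.015 ] [0.5914 0.2874 0.01  ]
```

arm_command(series=[[[45, 8, 5, 0], [45, 0, 0, 0], [45, 0, 0, 0], [35, 0, 0, 0], [20, 0, 0, 0], [15, 0, 0, 0], [0, 0, 0, 0], [0, 0, 0, 0]]])

```text
t: 3.55
tcp_pos: [0.6094, 0.2282, 0.0156]
tool_rot: [0.151, 0.69, -0.151, 0.691]
force: [1.0, -0.2, 0.3]
finger_gap: 0.998
```

arm_command(series=[[[0, 0, 0, 0], [0, 0, 0, 0], [0, 0, 0, 0], [0, 0, 0, 0], [0, 0, 0, 0], [0, 0, 0, 0], [0, 0, 0, 0], [0, 0, 0, 0]]], jaw=0, force=60)

```text
t: 4.35
tcp_pos: [0.6095, 0.2283, 0.0164]
tool_rot: [0.151, 0.69, -0.151, 0.692]
force: [-0.5, 0.2, 6.0]
finger_gap: 0.441
```

arm_command(series=[[[-15, 0, 0, 0], [-35, 0, 0, 0], [-45, 0, 0, 0], [-45, 0, 0, -0.1], [-45, 0, 0, -0.14], [0, 0, 0, -0.14], [0, 0, 0, -0.14], [0, 0, 0, -0.14], [0, 0, 0, -0.14], [0, 0, 0, -0.14]]])

```text
t: 5.35
tcp_pos: [0.6077, 0.2279, 0.1999]
tool_rot: [-0.18, 0.684, 0.18, 0.683]
force: [0.1, 0.3, -3.6]
finger_gap: 0.442
```

arm_command(series=[[[0, 0, 0, -0.14], [0, 0, 0, -0.14], [0, 0, 0, -0.14], [0, 0, 0, -0.14], [0, 0, 0, -0.14], [0, 0, 0, -0.14], [0, 0, 0, -0.14], [0, 0, 0, -0.14], [0, 0, 0, -0.14], [0, 0, 0, 0]]])

```text
t: 6.35
tcp_pos: [0.6078, 0.228, 0.1998]
tool_rot: [-0.547, 0.448, 0.548, 0.447]
force: [0.8, 0.0, -2.9]
finger_gap: 0.437
```

```bash
python3 - <<'E'
from h import *
s=status.sense();M=R.from_quat(s['tool_rot']).as_matrix();f=np.arctan2(M[1,1],M[0,1])%(2*np.pi);print(s['tcp_pos'],f,'turn',f-3.339,s['finger_gap'],s['q'][5],s['force'])
g=3.339;N=np.array([[0,np.cos(g),np.sin(g)],[0,np.sin(g),-np.cos(g)],[-1,0,0]])
print((N.T@(np.array([.5621,-.0245,.2])-s['tcp_pos'])*1000).round(1))
E
```

```text
[0.60784762 0.2279604  0.19979966] 3.3405775517357146 turn 0.0015775517357146107 0.43720482182065745 -1.5827816428970487 [ 0.80531215  0.01429292 -2.91356339]
[-2.000e-01  9.440e+01 -2.386e+02]
```

arm_command(series=[[[0, 12, -30, 0], [0, 12, -30, 0], [0, 12, -30, 0], [0, 12, -30, 0], [0, 12, -30, 0], [0, 12, -30, 0], [0, 12, -30, 0], [0, 10, -29, 0], [0, 0, 0, 0], [0, 0, 0, 0]]])

```text
t: 7.35
tcp_pos: [0.5635, -0.0252, 0.2]
tool_rot: [-0.546, 0.449, 0.547, 0.449]
force: [0.8, 0.5, -3.6]
finger_gap: 0.439
```

```bash
python3 - <<'E'
from h import *
s=status.sense();i=snapshot('wrist');j=snapshot('side');print(s['tcp_pos'],s['tool_rot'],np.abs(s['qd']).max(),s['force'])
np.save('w4.npy',dict(s),allow_pickle=True)
cv2.imwrite('pics/w4raw.png',i[:,:,::-1]);b=j[90:250,310:430]
save('w4',np.vstack([cv2.resize(i,(800,500),interpolation=cv2.INTER_CUBIC)]))
cv2.imwrite('pics/side4.png',j[:,:,::-1])
E
```

```text
[ 0.56348096 -0.02522783  0.20003415] [-0.54610491  0.44881387  0.54653088  0.4490429 ] 0.03058186604498651 [ 0.79214065  0.46144274 -3.59033673]
```

View pics/w4.png

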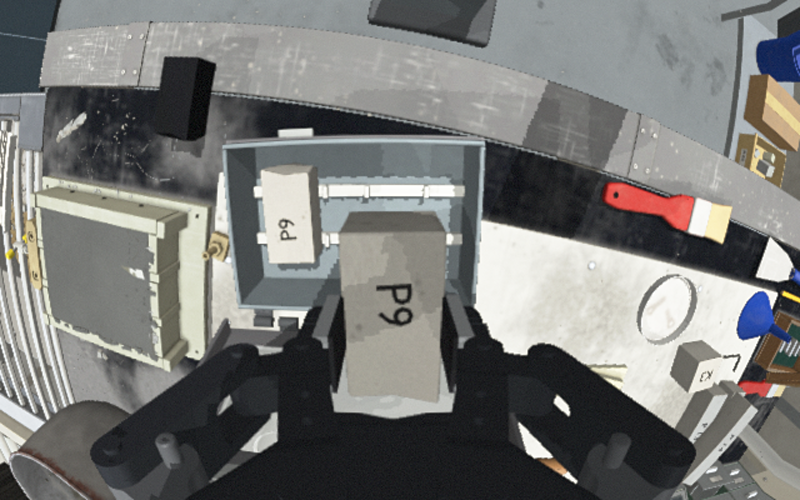

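The prism is held level. The free bay lies between the teeth at about (367,190) and (426,190), with the front rim corners at (224,143) and (484,140).

```bash
python3 - <<'E'
from h import *
s=np.load('w4.npy',allow_pickle=True).item()
i=cv2.imread('pics/w4raw.png');cv2.imwrite('pics/c5.png',cv2.resize(i[105:200,170:400],None,fx=3.4,fy=3.4,interpolation=cv2.INTER_CUBIC))
c=np.array([.569,-.0588]);y=.197;B=np.array([[np.cos(y),-np.sin(y)],[np.sin(y),np.cos(y)]])
for n,u,v,z in(('FR',224,143,.085),('FL',484,140,.085),('toothR',367,190,.036),('toothL',426,190,.036),('oh',262,168,.069),('oh2',312,167,.069),('pTopR',341,236,.207),('pTopL',446,235,.207)):
    p=onz('wrist',u/1.25,v/1.25,z,s);print(n,p,(B.T@(p[:2]-c)*1000).round(1))
E
```

```text
FR [ 0.5195 -0.1639  0.085 ] [-69.1 -93.4]
FL [0.4834 0.0259 0.085 ] [-67.4  99.8]
toothR [ 0.544  -0.0515  0.036 ] [-23.1  12.1]
toothL [ 0.5342 -0.0023  0.036 ] [-23.1  62.2]
oh [ 0.5362 -0.1353  0.069 ] [-47.1 -68.6]
oh2 [ 0.529  -0.0953  0.069 ] [-46.4 -28. ]
pTopR [ 0.539  -0.0526  0.207 ] [-28.2  12. ]
pTopL [ 0.5301 -0.0096  0.207 ] [-28.5  55.9]
```

View pics/c5.png

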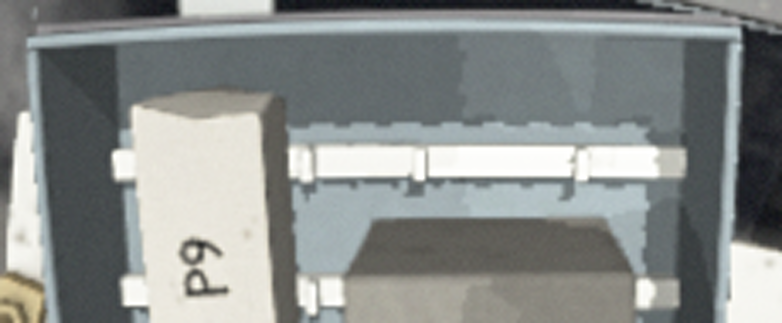

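arm_command(series=[[[0, 0, 2.5, 0], [30, 0, 0, 0], [35, 0, 0, 0], [30, 0, 0, 0], [20, 0, 0, 0], [15, 0, 0, 0], [8, 0, 0, 0], [0, 0, 0, 0], [0, 0, 0, 0], [0, 0, 0, 0]]])

```text
t: 8.45
tcp_pos: [0.5642, -0.0223, 0.0629]
tool_rot: [0.548, -0.447, -0.547, -0.448]
force: [-0.6, 0.6, -2.9]
finger_gap: 0.443
```

```bash
python3 - <<'E'
from h import *
s=status.sense();i=snapshot('wrist');print(s['tcp_pos'],s['force'],s['finger_gap'])
c=np.array([.569,-.0588]);y=.197;B=np.array([[np.cos(y),-np.sin(y)],[np.sin(y),np.cos(y)]]);print((B.T@(s['tcp_pos'][:2]-c)*1000).round(1))
np.save('w5.npy',dict(s),allow_pickle=True);cv2.imwrite('pics/w5raw.png',i[:,:,::-1])
cv2.imwrite('pics/c6.png',cv2.resize(i[120:300,200:440],None,fx=3,fy=3,interpolation=cv2.INTER_CUBIC)[:,:,::-1])
E
```

```text
[ 0.56422971 -0.02225518  0.06289626] [-0.55987199  0.57254509 -2.87946216] 0.44265666554147987
[ 2.5 36.8]
```

View pics/c6.png

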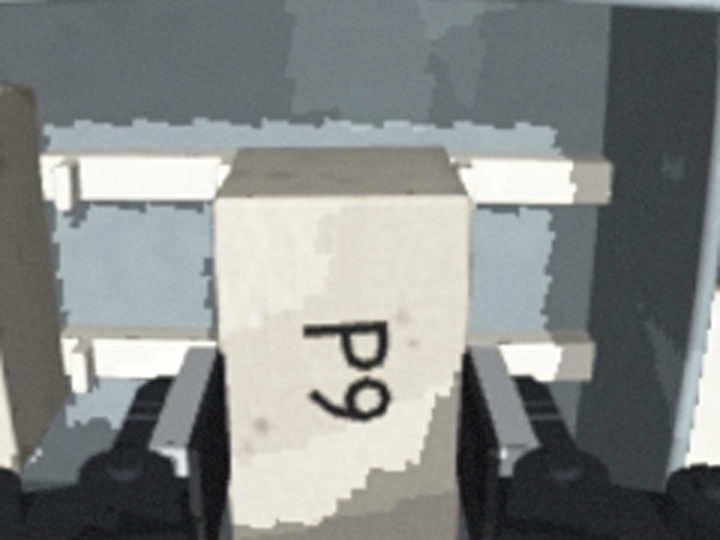

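The front teeth show at (229,175) and (457,180), equally either side of the prism's lower edge, so it is centred. Lowering.

arm_command(series=[[[5, 0, 0, 0], [4, 0, 0, 0], [3, 0, 0, 0], [2, 0, 0, 0], [0, 0, 0, 0], [0, 0, 0, 0]]])

```text
t: 9.1
tcp_pos: [0.5633, -0.0223, 0.0477]
tool_rot: [-0.547, 0.448, 0.547, 0.448]
force: [0.2, -0.2, -2.4]
finger_gap: 0.441
```

arm_command(series=[[[2, 0, 0, 0], [1, 0, 0, 0], [0, 0, 0, 0], [0, 0, 0, 0]]])

```text
t: 9.5
tcp_pos: [0.5633, -0.0223, 0.0449]
tool_rot: [-0.547, 0.448, 0.547, 0.448]
force: [-0.5, -0.3, -2.3]
finger_gap: 0.439
```

arm_command(series=[[[2, 0, 0, 0], [0, 0, 0, 0], [0, 0, 0, 0]]])

```text
t: 9.8
tcp_pos: [0.5632, -0.0223, 0.0428]
tool_rot: [-0.547, 0.448, 0.547, 0.448]
force: [0.0, -0.1, -2.9]
finger_gap: 0.443
```

arm_command(series=[[[2, 0, 0, 0], [0, 0, 0, 0], [0, 0, 0, 0]]])

```text
t: 10.1
tcp_pos: [0.5632, -0.0223, 0.0408]
tool_rot: [-0.547, 0.448, 0.547, 0.448]
force: [-0.4, -0.2, -2.6]
finger_gap: 0.441
```

arm_command(series=[[[1.5, 0, 0, 0], [0, 0, 0, 0], [0, 0, 0, 0]]])

```text
t: 10.4
tcp_pos: [0.5634, -0.0223, 0.0394]
tool_rot: [0.547, -0.448, -0.547, -0.448]
force: [0.3, 0.0, -2.0]
finger_gap: 0.441
```

arm_command(series=[[[1.5, 0, 0, 0], [0, 0, 0, 0], [0, 0, 0, 0]]])

```text
t: 10.7
tcp_pos: [0.5635, -0.0224, 0.0393]
tool_rot: [0.548, -0.448, -0.547, -0.448]
force: [-1.4, -0.1, 7.6]
finger_gap: 0.437
```

arm_command(series=[[[1.5, 0, 0, 0], [0, 0, 0, 0], [0, 0, 0, 0]]])

```text
t: 11.0
tcp_pos: [0.5635, -0.0224, 0.0393]
tool_rot: [0.548, -0.448, -0.547, -0.448]
force: [-4.3, 0.4, 16.9]
finger_gap: 0.441
```

Contact. I'll ease off and open partway.

arm_command(series=[[[-2, 0, 0, 0], [0, 0, 0, 0], [0, 0, 0, 0]]])

```text
t: 11.3
tcp_pos: [0.5638, -0.0224, 0.0393]
tool_rot: [0.548, -0.448, -0.547, -0.448]
force: [-1.5, 0.3, 7.4]
finger_gap: 0.437
```

arm_command(series=[[[0, 0, 0, 0], [0, 0, 0, 0], [0, 0, 0, 0], [0, 0, 0, 0]]], jaw=64)

```text
t: 11.7
tcp_pos: [0.5633, -0.0223, 0.0381]
tool_rot: [-0.547, 0.448, 0.547, 0.448]
force: [0.1, -0.5, -0.4]
finger_gap: 0.638
```

arm_command(series=[[[-10, 0, 0, 0], [-20, 0, 0, 0], [-30, 0, 0, 0], [-45, 0, 0, 0], [-45, 0, 0, 0], [-10, 0, 0, 0], [0, 0, 0, 0], [0, 0, 0, 0]]])

```text
t: 12.5
tcp_pos: [0.5623, -0.0221, 0.1976]
tool_rot: [-0.547, 0.448, 0.548, 0.448]
force: [0.1, 0.8, -1.2]
finger_gap: 0.642
```

```bash
python3 - <<'E'
from h import *
s=status.sense();i=snapshot('wrist');j=snapshot('side');print(s['tcp_pos'],s['force'],s['finger_gap'])
np.save('w6.npy',dict(s),allow_pickle=True);cv2.imwrite('pics/w6raw.png',i[:,:,::-1]);cv2.imwrite('pics/s6raw.png',j[:,:,::-1])
a=cv2.resize(i[90:290,170:410],None,fx=2.4,fy=2.4,interpolation=cv2.INTER_CUBIC)[:,:,::-1]
b=cv2.resize(j[110:230,310:400],None,fx=2.4,fy=2.4,interpolation=cv2.INTER_CUBIC)[:,:,::-1];b=cv2.copyMakeBorder(b,0,a.shape[0]-b.shape[0],0,0,0)
cv2.imwrite('pics/c7.png',np.hstack([a,b]))
E
```

```text
[ 0.5622793  -0.02205564  0.19762663] [ 0.10147986  0.8166553  -1.15537259] 0.6417790077553504
```

View pics/c7.png

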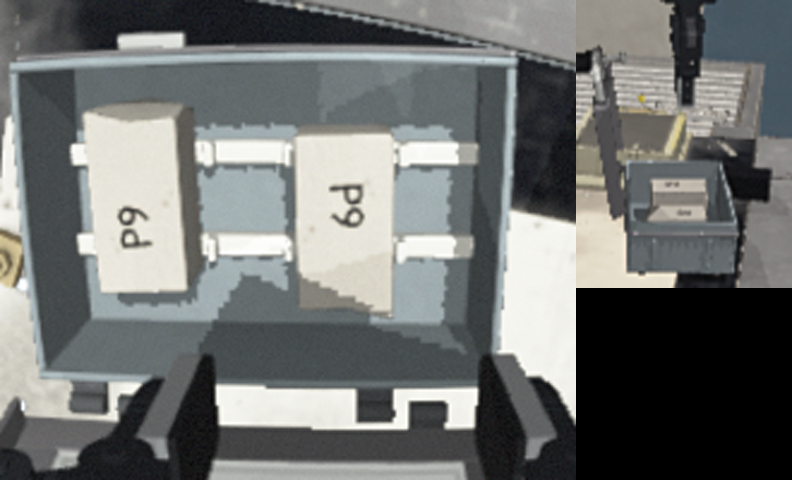

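The prism lies flat between its teeth, with both bars visible and its faces square to the box. The other half hasn't moved. Next, above the lid handle.

arm_command(series=[[[-45, 0, 0, 0], [-45, 0, 0, 0], [-45, 0, 0, 0.14], [-30, 0, 0, 0.14], [0, 0, 0, 0.14], [0, 0, 0, 0.14], [0, 0, 0, 0.14], [0, 0, 0, 0.14], [0, 0, 0, 0.14], [0, 0, 0, 0.14]]], jaw=100)

```text
t: 13.6
tcp_pos: [0.5627, -0.0222, 0.361]
tool_rot: [-0.223, 0.672, 0.225, 0.669]
force: [-0.3, 0.5, -0.7]
finger_gap: 1.001
```

arm_command(series=[[[0, 0, 0, 0.14], [0, 0, 0, 0.14], [0, 0, 0, 0.14], [0, 5, 30, 0.03], [0, 0, 30, 0], [0, 0, 30, 0], [0, 0, 0, 0], [0, 0, 0, 0], [0, 0, 0, 0]]])

```text
t: 14.5
tcp_pos: [0.6491, 0.0012, 0.362]
tool_rot: [-0.07, 0.705, 0.071, 0.702]
force: [0.5, -0.1, -0.6]
finger_gap: 0.999
```

```bash
python3 - <<'E'
from h import *
s=status.sense();i=snapshot('wrist');j=snapshot('side');M=R.from_quat(s['tool_rot']).as_matrix();print(s['tcp_pos'],np.arctan2(M[1,1],M[0,1]),s['q'])
np.save('w7.npy',dict(s),allow_pickle=True);cv2.imwrite('pics/w7raw.png',i[:,:,::-1]);cv2.imwrite('pics/s7raw.png',j[:,:,::-1])
a=cv2.resize(i,(800,500))[:,:,::-1]
cv2.imwrite('pics/c8.png',a)
E
```

```text
[0.64905595 0.00124878 0.3619878 ] 1.7706013925891269 [-1.69851402e-01  4.43455872e-01  1.15590138e+00 -1.74321998e-04
  1.54558787e+00 -3.69653454e-01]
```

View pics/c8.png

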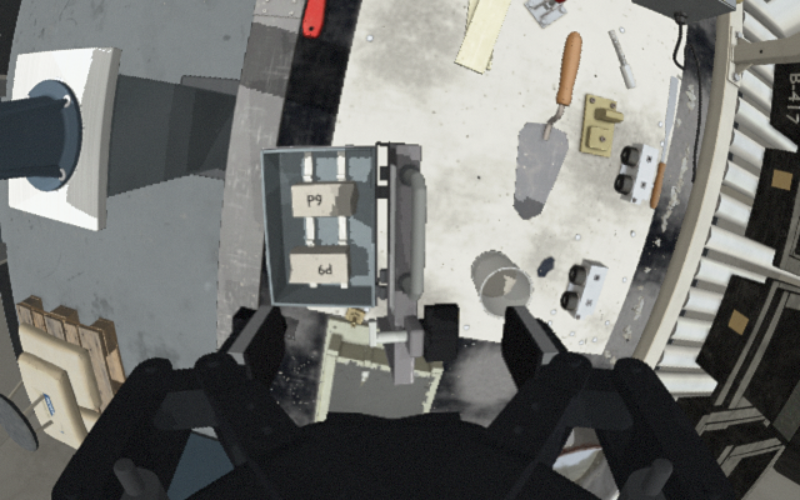

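The handle bar is at x≈419, y 175–292, with the knob at (440,330) and the beaker at (500,282).

```bash
cat > g.py <<'E'
from h import *
from scipy.optimize import brentq
C=np.array([.5687,-.057]);Y=.197;B=np.array([[np.cos(Y),-np.sin(Y),0],[np.sin(Y),np.cos(Y),0],[0,0,1]])
O=np.array([*C,0])
tobox=lambda p:B.T@(np.array(p)-O)
E
python3 - <<'E'
from g import *
s=np.load('w7.npy',allow_pickle=True).item()
for uv in((419,176),(419,233),(419,291)):
    o,d=ray('wrist',uv[0]/1.25,uv[1]/1.25,s)
    f=lambda z:(lambda b:np.hypot(b[0]-.078,b[2]-.086)-.184)(tobox(o+d*(z-o[2])/d[2]))
    z=brentq(f,.22,.3);p=o+d*(z-o[2])/d[2];b=tobox(p);print(p.round(4),b.round(4),'theta',np.arctan2(b[2]-.086,.078-b[0]))
print(tobox(s['tcp_pos']))
E
```

```text
[0.6574 0.0471 0.2676] [0.1074 0.0847 0.2676] theta 1.7312379910081754
[0.6658 0.0088 0.2675] [0.1081 0.0455 0.2675] theta 1.7349761704935496
[ 0.6752 -0.0333  0.2674] [0.1091 0.0024 0.2674] theta 1.7406764498518426
[0.09020265 0.04139422 0.3619878 ]
```

arm_command(series=[[[0, 0, 18, 0], [25, 0, 0, 0], [35, 0, 0, 0], [30, 0, 0, 0], [15, 0, 0, 0], [10, 0, 0, 0], [0, 0, 0, 0], [0, 0, 0, 0]]])

```text
t: 15.4
tcp_pos: [0.6683, 0.0046, 0.2496]
tool_rot: [-0.071, 0.703, 0.07, 0.704]
force: [0.9, -0.8, -0.3]
finger_gap: 0.999
```

arm_command(series=[[[0, 0, 0, 0], [0, 0, 0, 0], [0, 0, 0, 0], [0, 0, 0, 0], [0, 0, 0, 0], [0, 0, 0, 0], [0, 0, 0, 0], [0, 0, 0, 0], [0, 0, 0, 0], [0, 0, 0, 0]]], jaw=0, force=30)

```text
t: 16.4
tcp_pos: [0.6678, 0.0049, 0.2484]
tool_rot: [-0.071, 0.704, 0.071, 0.704]
force: [-0.5, 0.1, 1.1]
finger_gap: 0.067
```

```bash
python3 - <<'E'
from g import *
s=status.sense();M=R.from_quat(s['tool_rot']).as_matrix();t=tobox(s['tcp_pos']);print(t,s['force'],s['finger_gap'],np.arctan2(M[1,1],M[0,1]),s['q'])
# planned circle rows in box frame: dx (tool z), down (tool x)
b=t+[0,0,.021];th=np.arctan2(b[2]-.086,.078-b[0]);r=np.hypot(b[2]-.086,.078-b[0]);print(th,r)
th0=th
for n in range(1,36):
    a=th-n*.05
    print(n,round(a,3),(1000*r*np.array([np.sin(a+.05)-np.sin(a),np.cos(a+.05)-np.cos(a)])).round(1))
E
```

```text
[0.10932797 0.04131075 0.24843435] [-0.50050295  0.11911348  1.13463103] 0.06716091498076317 1.770804437559487 [-1.59640751e-01  5.51172629e-01  1.27283855e+00  2.63341515e-05
  1.31757456e+00 -3.59655459e-01]
1.739950023794569 0.1860903112159166
1 1.69 [-1.3 -9.2]
2 1.64 [-0.9 -9.3]
3 1.59 [-0.4 -9.3]
4 1.54 [ 0.1 -9.3]
5 1.49 [ 0.5 -9.3]
6 1.44 [ 1.  -9.3]
7 1.39 [ 1.4 -9.2]
8 1.34 [ 1.9 -9.1]
9 1.29 [ 2.4 -9. ]
10 1.24 [ 2.8 -8.9]
11 1.19 [ 3.2 -8.7]
12 1.14 [ 3.7 -8.5]
13 1.09 [ 4.1 -8.4]
14 1.04 [ 4.5 -8.1]
15 0.99 [ 4.9 -7.9]
16 0.94 [ 5.3 -7.6]
17 0.89 [ 5.7 -7.4]
18 0.84 [ 6.  -7.1]
19 0.79 [ 6.4 -6.8]
20 0.74 [ 6.7 -6.4]
21 0.69 [ 7.  -6.1]
22 0.64 [ 7.3 -5.7]
23 0.59 [ 7.6 -5.4]
24 0.54 [ 7.9 -5. ]
25 0.49 [ 8.1 -4.6]
26 0.44 [ 8.3 -4.2]
27 0.39 [ 8.5 -3.8]
28 0.34 [ 8.7 -3.3]
29 0.29 [ 8.8 -2.9]
30 0.24 [ 9.  -2.4]
31 0.19 [ 9.1 -2. ]
32 0.14 [ 9.2 -1.5]
33 0.09 [ 9.2 -1.1]
34 0.04 [ 9.3 -0.6]
35 -0.01 [ 9.3 -0.1]
```

arm_command(series=[[[-1.3, 0, -9.2, 0], [-0.9, 0, -9.3, 0], [-0.4, 0, -9.3, 0], [0.1, 0, -9.3, 0], [0.5, 0, -9.3, 0], [1.0, 0, -9.3, 0], [1.4, 0, -9.2, 0], [1.9, 0, -9.1, 0], [0, 0, 0, 0], [0, 0, 0, 0]]])

```text
t: 17.4
tcp_pos: [0.5954, -0.0099, 0.2461]
tool_rot: [-0.071, 0.703, 0.07, 0.704]
force: [0.0, -0.2, -0.4]
finger_gap: 0.003
```

```bash
python3 - <<'E'
from g import *
s=status.sense();j=snapshot('side');t=tobox(s['tcp_pos']);print(t,s['force'],s['ft_torque'],s['finger_gap'])
i=snapshot('wrist');a=cv2.resize(j[80:240,290:430],None,fx=3,fy=3)[:,:,::-1];b=cv2.resize(i[60:400,120:520],None,fx=.8,fy=.8)[:,:,::-1]
h=480;b=cv2.copyMakeBorder(b,0,h-b.shape[0],0,0,0);cv2.imwrite('pics/c9.png',np.hstack([a,b]))
b=t+[0,0,.021];print(np.arctan2(b[2]-.086,.078-b[0]),np.hypot(b[2]-.086,.078-b[0]))
E
```

```text
[0.03534942 0.04094409 0.24613286] [ 0.03149627 -0.18432177 -0.40006969] [ 0.03001724 -0.00211138 -0.00286788] 0.0031358606278737693
1.3395430765519443 0.18608649954543813
```

View pics/c9.png

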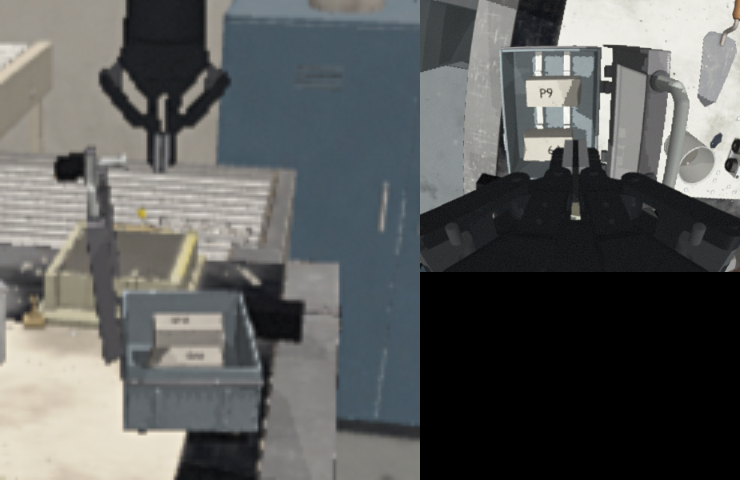

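The fingers are shut and empty at (160,150). The lid still stands almost upright with its bar behind them, so the bar slipped out or was never gripped. I'll find the bar again by intersecting rays, without assuming the circle.

```bash
python3 - <<'E'
from g import *
s=status.sense();print(s['t'])
def xz(o,d): return tobox(o)[[0,2]],(B.T@d)[[0,2]]
o,d=ray('wrist',444,200,s)
f=lambda z:(lambda b:np.hypot(b[0]-.078,b[2]-.086)-.184)(tobox(o+d*(z-o[2])/d[2]))
zs=np.linspace(.15,.3,16);print([round(f(z)*1000,1) for z in zs]);
for a,b in zip(zs[:-1],zs[1:]):
    if f(a)*f(b)<0:
        z=brentq(f,a,b);b_=tobox(o+d*(z-o[2])/d[2]);print(b_,np.arctan2(b_[2]-.086,.078-b_[0]))
s7=np.load('w7.npy',allow_pickle=True).item()
p1,d1=xz(o,d);p2,d2=xz(*ray('wrist',419/1.25,233/1.25,s7))
t=np.linalg.solve(np.c_[d1,-d2],p2-p1);print('two-view xz if lid unmoved',p1+d1*t[0])
# predicted bar positions for theta, projected in both fixed cameras and wrist
for th in(1.5,1.6,1.7,1.74,1.8,1.85,1.9):
    E=[O+B@np.array([.078-.184*np.cos(th),y,.086+.184*np.sin(th)]) for y in(.005,.075)]
    print(th,[proj('wrist',e,s).tolist() for e in E],[proj('side',e).tolist() for e in E],[proj('wrist',e,s7).tolist() for e in E])
j=cv2.imread('pics/w7raw.png')
E
```

```text
17.5
[np.float64(-82.5), np.float64(-79.3), np.float64(-75.1), np.float64(-69.9), np.float64(-63.9), np.float64(-57.3), np.float64(-50.1), np.float64(-42.3), np.float64(-34.2), np.float64(-25.7), np.float64(-16.9), np.float64(-7.9), np.float64(1.4), np.float64(10.8), np.float64(20.4), np.float64(30.2)]
[0.10124342 0.06846704 0.26852601] 1.6974576389595992
two-view xz if lid unmoved [0.10914539 0.25164285]
1.5 [[366.0, 309.1], [376.0, 187.4]] [[332.5, 132.4], [333.1, 139.4]] [[286.0, 230.8], [284.2, 152.6]]
1.6 [[397.8, 307.9], [413.2, 187.9]] [[326.3, 132.2], [326.5, 139.2]] [[306.6, 231.2], [306.2, 152.6]]
1.7 [[427.1, 304.2], [446.2, 187.4]] [[320.1, 132.6], [320.0, 139.7]] [[327.1, 230.6], [328.3, 152.4]]
1.74 [[437.7, 302.1], [458.0, 187.0]] [[317.7, 133.0], [317.4, 140.0]] [[335.1, 230.1], [336.9, 152.3]]
1.8 [[452.5, 298.5], [473.8, 186.2]] [[314.0, 133.7], [313.5, 140.8]] [[346.9, 229.2], [349.5, 152.1]]
1.85 [[463.7, 295.1], [485.5, 185.3]] [[311.1, 134.4], [310.4, 141.5]] [[356.3, 228.2], [359.5, 151.9]]
1.9 [[473.7, 291.5], [495.7, 184.3]] [[308.1, 135.3], [307.2, 142.5]] [[365.3, 227.0], [369.0, 151.6]]
```

```bash
python3 - <<'E'
from g import *
s=status.sense();i=snapshot('wrist');np.save('w9.npy',dict(s),allow_pickle=True);cv2.imwrite('pics/w9raw.png',i[:,:,::-1])
E
```

arm_command(series=[[[-40, 0, 0, 0], [-40, 0, 0, 0], [-30, 0, 10, 0], [0, 0, 30, 0], [0, 0, 30, 0], [0, 0, 0, 0], [0, 0, 0, 0], [0, 0, 0, 0]]], jaw=100)

```text
t: 18.35
tcp_pos: [0.6632, 0.0041, 0.3557]
tool_rot: [-0.071, 0.704, 0.071, 0.703]
force: [0.1, -0.1, 1.1]
finger_gap: 1.001
```

```bash
python3 - <<'E'
from g import *
s=status.sense();i=snapshot('wrist')[:,:,::-1];np.save('w10.npy',dict(s),allow_pickle=True);cv2.imwrite('pics/w10raw.png',i)
c=snapshot('scene')[:,:,::-1];d=snapshot('side')[:,:,::-1];cv2.imwrite('pics/s10.png',c);cv2.imwrite('pics/d10.png',d)
print(tobox(s['tcp_pos']),s['finger_gap'])
a=cv2.imread('pics/w9raw.png')
z=lambda im,x,y,w,h,k:cv2.resize(im[y:y+h,x:x+w],(w*k,h*k),interpolation=cv2.INTER_CUBIC)
# panels 400x300: wrist9 (2x,200x150), wrist10 (2x), scene(5x,80x60), side(5x)
t=np.hstack([z(a,340,120,200,150,2),z(i,280,110,133,100,3)[:300,:399]]);b=np.hstack([z(c,295,100,80,60,5),z(d,290,110,80,60,5)])
t=cv2.copyMakeBorder(t,0,0,0,800-t.shape[1],0);cv2.imwrite('pics/c12.png',np.vstack([t,b]))
E
```

```text
[0.10458527 0.04143398 0.35569531] 1.00120874392608
```

View pics/c12.png

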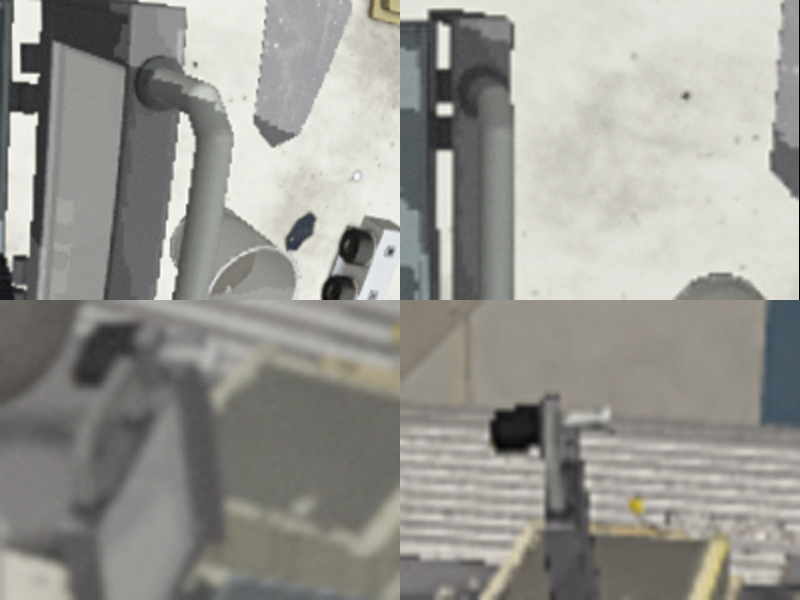

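The bar's centreline is at raw (446,195)–(436,265) in the lower wrist view and at raw x≈312 in the upper one. The scene and side panels show the lid still near upright.

```bash
python3 - <<'E'
from g import *
A=np.load('w9.npy',allow_pickle=True).item();D=np.load('w10.npy',allow_pickle=True).item()
xz=lambda o,d:(tobox(o)[[0,2]],(B.T@d)[[0,2]])
for uv in((446.5,195),(444,220),(436.5,265)):
    for uw in((312,160),(312,176.7),(312,200)):
        p1,d1=xz(*ray('wrist',*uv,A));p2,d2=xz(*ray('wrist',*uw,D));t=np.linalg.solve(np.c_[d1,-d2],p2-p1)
        q=p1+d1*t[0];print(uv,uw,q.round(4),'r',np.hypot(q[0]-.078,q[1]-.086).round(4),'th',np.arctan2(q[1]-.086,.078-q[0]).round(3))
for n,x,y in(('w10',312,135),):
  for z in(.23,.25,.268): print(z,tobox(onz('wrist',x,y,z,D)).round(4))
E
```

```text
(446.5, 195) (312, 160) [0.1027 0.2677] r 0.1833 th 1.706
(446.5, 195) (312, 176.7) [0.1028 0.2676] r 0.1833 th 1.706
(446.5, 195) (312, 200) [0.1028 0.2676] r 0.1832 th 1.706
(444, 220) (312, 160) [0.1027 0.2686] r 0.1842 th 1.706
(444, 220) (312, 176.7) [0.1028 0.2685] r 0.1842 th 1.706
(444, 220) (312, 200) [0.1028 0.2685] r 0.1841 th 1.706
(436.5, 265) (312, 160) [0.1027 0.2684] r 0.184 th 1.706
(436.5, 265) (312, 176.7) [0.1028 0.2683] r 0.184 th 1.706
(436.5, 265) (312, 200) [0.1028 0.2683] r 0.1839 th 1.706
0.23 [0.1024 0.0867 0.23  ]
0.25 [0.1026 0.0884 0.25  ]
0.268 [0.1027 0.09   0.268 ]
```

arm_command(series=[[[25, 0, -2, 0], [35, 0, 0, 0], [30, 0, 0, 0], [15, 0, 0, 0], [9, 0, 0, 0], [0, 0, 0, 0], [0, 0, 0, 0], [0, 0, 0, 0]]])

```text
t: 19.3
tcp_pos: [0.6629, 0.0035, 0.2438]
tool_rot: [-0.071, 0.702, 0.07, 0.705]
force: [0.1, 0.3, 0.9]
finger_gap: 1.001
```

arm_command(series=[[[0, 0, 0, 0], [0, 0, 0, 0], [0, 0, 0, 0], [0, 0, 0, 0], [0, 0, 0, 0], [0, 0, 0, 0], [0, 0, 0, 0], [0, 0, 0, 0], [0, 0, 0, 0], [0, 0, 0, 0]]], jaw=0, force=40)

```text
t: 20.3
tcp_pos: [0.6621, 0.0037, 0.2422]
tool_rot: [-0.071, 0.703, 0.071, 0.704]
force: [0.3, -0.5, 0.7]
finger_gap: 0.093
```

arm_command(series=[[[0, 0, 0, 0], [0, 0, 0, 0], [0, 0, 0, 0], [0, 0, 0, 0]]])

```text
t: 20.7
tcp_pos: [0.662, 0.0037, 0.2422]
tool_rot: [-0.071, 0.703, 0.071, 0.704]
force: [0.3, -0.7, 0.3]
finger_gap: 0.093
```

The gap is steady at 0.093, so the bar is now gripped. A short test pull along the arc.

arm_command(series=[[[-1.0, 0, -9.1, 0], [-0.5, 0, -9.2, 0], [-0.1, 0, -9.2, 0], [0.4, 0, -9.2, 0], [0, 0, 0, 0], [0, 0, 0, 0]]])

```text
t: 21.3
tcp_pos: [0.6246, -0.0035, 0.2441]
tool_rot: [-0.07, 0.704, 0.071, 0.703]
force: [-1.7, 1.7, 6.3]
finger_gap: 0.091
```

```bash
python3 - <<'E'
from g import *
s=status.sense();t=tobox(s['tcp_pos']);print(t,s['force'],s['ft_torque'],s['finger_gap'])
b=t+[0,0,.026];print(np.arctan2(b[2]-.086,.078-b[0]),np.hypot(b[2]-.086,.078-b[0]))
th=1.506;r=.184
for n in range(1,33):
    a=th-.05
    if a<-.01:break
    print(round(a,3),(1000*r*np.array([np.sin(th)-np.sin(a),np.cos(th)-np.cos(a)])).round(1));th=a
E
```

```text
[0.0652915  0.04150571 0.2440647 ] [-1.68068891  1.66034052  6.26116001] [ 0.39711553  0.06244229 -0.09506317] 0.09058976466532219
1.5018620532901632 0.18450289880567045
1.456 [ 0.8 -9.2]
1.406 [ 1.3 -9.1]
1.356 [ 1.7 -9. ]
1.306 [ 2.2 -8.9]
1.256 [ 2.6 -8.8]
1.206 [ 3.1 -8.7]
1.156 [ 3.5 -8.5]
1.106 [ 3.9 -8.3]
1.056 [ 4.3 -8.1]
1.006 [ 4.7 -7.9]
0.956 [ 5.1 -7.6]
0.906 [ 5.5 -7.4]
0.856 [ 5.9 -7.1]
0.806 [ 6.2 -6.8]
0.756 [ 6.5 -6.5]
0.706 [ 6.8 -6.1]
0.656 [ 7.1 -5.8]
0.606 [ 7.4 -5.4]
0.556 [ 7.7 -5. ]
0.506 [ 7.9 -4.7]
0.456 [ 8.2 -4.3]
0.406 [ 8.4 -3.8]
0.356 [ 8.5 -3.4]
0.306 [ 8.7 -3. ]
0.256 [ 8.8 -2.6]
0.206 [ 9.  -2.1]
0.156 [ 9.  -1.7]
0.106 [ 9.1 -1.2]
0.056 [ 9.2 -0.7]
0.006 [ 9.2 -0.3]
```

arm_command(series=[[[0.8, 0, -9.2, 0], [1.3, 0, -9.1, 0], [1.7, 0, -9.0, 0], [2.2, 0, -8.9, 0], [2.6, 0, -8.8, 0], [3.1, 0, -8.7, 0], [0, 0, 0, 0]]])

```text
t: 22.0
tcp_pos: [0.57, -0.0141, 0.2299]
tool_rot: [-0.07, 0.706, 0.071, 0.701]
force: [-3.0, 3.3, -0.3]
finger_gap: 0.092
```

arm_command(series=[[[3.5, 0, -8.5, 0], [3.9, 0, -8.3, 0], [4.3, 0, -8.1, 0], [4.7, 0, -7.9, 0], [5.1, 0, -7.6, 0], [5.5, 0, -7.4, 0], [0, 0, 0, 0]]])

```text
t: 22.7
tcp_pos: [0.524, -0.0238, 0.2029]
tool_rot: [-0.07, 0.705, 0.071, 0.702]
force: [-1.2, 3.2, -4.6]
finger_gap: 0.093
```

arm_command(series=[[[5.9, 0, -7.1, 0], [6.2, 0, -6.8, 0], [6.5, 0, -6.5, 0], [6.8, 0, -6.1, 0], [7.1, 0, -5.8, 0], [7.4, 0, -5.4, 0], [0, 0, 0, 0]]])

```text
t: 23.4
tcp_pos: [0.4887, -0.0315, 0.1634]
tool_rot: [-0.07, 0.704, 0.071, 0.703]
force: [-0.1, 3.6, -4.4]
finger_gap: 0.093
```

```bash
python3 - <<'E'
from g import *
s=status.sense();t=tobox(s['tcp_pos']);print(t,s['force'],s['ft_torque'],s['finger_gap'],s['q'])
b=t+[0,0,.026];print(np.arctan2(b[2]-.086,.078-b[0]),np.hypot(b[2]-.086,.078-b[0]))
E
```

```text
[-0.07347677  0.04066357  0.16341727] [-0.08529547  3.61225499 -4.37077524] [ 0.46542616 -0.29345021 -0.12312612] 0.0931202340880413 [-2.92744101e-01  4.16859603e-01  1.81407791e+00 -5.52177807e-04
  9.12310244e-01 -4.92031147e-01]
0.5990390008387642 0.18341304400376868
```

Tracking well at θ≈0.60. Continuing.

arm_command(series=[[[7.7, 0, -5.0, 0], [7.9, 0, -4.7, 0], [8.2, 0, -4.3, 0], [8.4, 0, -3.8, 0], [8.5, 0, -3.4, 0], [8.7, 0, -3.0, 0], [0, 0, 0, 0]]])

```text
t: 24.1
tcp_pos: [0.4651, -0.0364, 0.1139]
tool_rot: [-0.071, 0.704, 0.071, 0.703]
force: [-0.6, 0.4, -3.3]
finger_gap: 0.094
```

arm_command(series=[[[8.8, 0, -2.6, 0], [9.0, 0, -2.1, 0], [9.0, 0, -1.7, 0], [7, 0, -0.9, 0], [6, 0, -0.6, 0], [0, 0, 0, 0]]])

```text
t: 24.7
tcp_pos: [0.4578, -0.0377, 0.0745]
tool_rot: [-0.071, 0.704, 0.071, 0.703]
force: [-1.5, 0.0, -2.5]
finger_gap: 0.096
```

```bash
python3 - <<'E'
from g import *
s=status.sense();t=tobox(s['tcp_pos']);print(t,s['force'],s['ft_torque'],s['finger_gap'],s['q'])
b=t+[0,0,.026];print(np.arctan2(b[2]-.086,.078-b[0]),np.hypot(b[2]-.086,.078-b[0]))
E
```

```text
[-0.10494739  0.0405788   0.07452411] [-1.54140698  0.01867797 -2.53003799] [-0.12988723  0.13582293 -0.07471645] 0.09638175132285728 [-3.26144540e-01  5.48411734e-01  1.96046501e+00 -3.63760790e-04
  6.33842701e-01 -5.25943703e-01]
0.07922336323982017 0.18352301172347366
```

arm_command(series=[[[4, 0, -0.2, 0], [4, 0, 0, 0], [3, 0, 0, 0], [2, 0, 0, 0], [0, 0, 0, 0], [0, 0, 0, 0]]])

```text
t: 25.3
tcp_pos: [0.4572, -0.0378, 0.0621]
tool_rot: [-0.071, 0.704, 0.071, 0.703]
force: [-3.3, -4.0, -2.7]
finger_gap: 0.092
```

arm_command(series=[[[2, 0, 0, 0], [1, 0, 0, 0], [0, 0, 0, 0], [0, 0, 0, 0]]])

```text
t: 25.7
tcp_pos: [0.4572, -0.0378, 0.0591]
tool_rot: [-0.071, 0.704, 0.071, 0.703]
force: [-5.1, -3.1, -2.1]
finger_gap: 0.091
```

arm_command(series=[[[2, 0, 0, 0], [0, 0, 0, 0], [0, 0, 0, 0]]])

```text
t: 26.0
tcp_pos: [0.4572, -0.0378, 0.0575]
tool_rot: [-0.071, 0.704, 0.071, 0.703]
force: [-4.6, -3.6, 0.6]
finger_gap: 0.092
```

arm_command(series=[[[2, 0, 0, 0], [0, 0, 0, 0], [0, 0, 0, 0]]])

```text
t: 26.3
tcp_pos: [0.4572, -0.0379, 0.0571]
tool_rot: [-0.071, 0.704, 0.071, 0.703]
force: [-6.4, -3.1, 18.3]
finger_gap: 0.092
```

Contact at 18 N with the bar at its shut height. Releasing and rising over the knob.

arm_command(series=[[[-2, 0, 0, 0], [0, 0, 0, 0], [0, 0, 0, 0]]])

```text
t: 26.6
tcp_pos: [0.4571, -0.0379, 0.0574]
tool_rot: [-0.071, 0.704, 0.071, 0.703]
force: [-3.9, -4.0, -1.9]
finger_gap: 0.096
```

arm_command(series=[[[0, 0, 0, 0], [0, 0, 0, 0], [0, 0, 0, 0], [0, 0, 0, 0], [0, 0, 0, 0]]], jaw=30)

```text
t: 27.1
tcp_pos: [0.4584, -0.0377, 0.0576]
tool_rot: [-0.071, 0.703, 0.071, 0.704]
force: [-1.1, -0.2, -1.2]
finger_gap: 0.3
```

arm_command(series=[[[-10, 0, 0, 0], [-20, 0, 0, 0], [-40, 0, 0, 0], [-45, 0, 0, 0], [-45, 0, 0, 0], [0, -28, 6, 0], [0, -28, 7, 0], [0, -30, 7, 0], [0, 0, 0, 0], [0, 0, 0, 0]]])

```text
t: 28.1
tcp_pos: [0.4942, -0.1181, 0.2178]
tool_rot: [-0.07, 0.704, 0.07, 0.704]
force: [0.4, -0.7, -0.8]
finger_gap: 0.3
```

```bash
python3 - <<'E'
from g import *
s=status.sense();i=snapshot('wrist');np.save('w13.npy',dict(s),allow_pickle=True);cv2.imwrite('pics/w13raw.png',i[:,:,::-1])
print(tobox(s['tcp_pos']),s['finger_gap'],s['force'],np.abs(s['qd']).max())
bx=lambda x,y,z:O+B@np.array([x,y,z])
p=proj('wrist',bx(-.086,-.045,.126),s);print('pred top',p)
for z in(.126,):
  print([proj('wrist',bx(-.086+a,-.045+b,z),s).tolist() for a in(-.0065,.0065) for b in(-.025,.025)])
g=i.max(2)<45;u,v=p.astype(int)
sub=g[v-50:v+51:4,u-60:u+61:2]
print('\n'.join(''.join('#' if q else '.' for q in r) for r in sub))
# handle bar check, z=.085
print('bar',[proj('wrist',bx(-.106,y,.085),s).tolist() for y in(.005,.075)])
E
```

```text
[-0.08499156 -0.04538673  0.2178093 ] 0.2997068111297536 [ 0.40373094 -0.74790234 -0.76662346] 0.03169248099965699
pred top [312.8 191.3]
[[305.4, 218.8], [305.0, 162.3], [320.2, 218.8], [320.7, 162.4]]
.............................................................
............................#########........................
...........................###########.......................
...........................###########.......................
..........................############.......................
..........................##########.........................
..........................####....#..........................
............................#.....##.........................
..........................###.....##.........................
.........................#####....####.......................
........................#####.##.#####.......................
........................###...#..#####.......................
.........................##.#########........................
..........................######.##..........................
........................#######.######.......................
........................#####.########.......................
.........................#########...........................
..........................#######............................
..........................##.####............................
..................................................###########
.............................................................
.............................................................
.............................................................
.............................................................
.......##........##..........................#...............
......####......####.........................##..............
bar [[292.0, 129.1], [291.8, 56.4]]
```

The knob mask is centred within about 2 px of its prediction and leans roughly 0.1 rad clockwise. Descending and gripping.

arm_command(series=[[[20, 0, -0.5, 0.08], [30, 0, 0, 0], [30, 0, 0, 0], [20, 0, 0, 0], [12, 0, 0, 0], [6, 0, 0, 0], [0, 0, 0, 0], [0, 0, 0, 0]]], jaw=42)

```text
t: 28.95
tcp_pos: [0.4947, -0.1181, 0.1002]
tool_rot: [-0.043, 0.705, 0.042, 0.706]
force: [-1.2, 0.2, 0.9]
finger_gap: 0.422
```

arm_command(series=[[[0, 0, 0, 0], [0, 0, 0, 0], [0, 0, 0, 0], [0, 0, 0, 0], [0, 0, 0, 0], [0, 0, 0, 0], [0, 0, 0, 0], [0, 0, 0, 0]]], jaw=0, force=60)

```text
t: 29.75
tcp_pos: [0.493, -0.1185, 0.1006]
tool_rot: [-0.043, 0.706, 0.042, 0.705]
force: [-4.0, -1.8, 5.6]
finger_gap: 0.119
```

arm_command(series=[[[0, 0, 0, 0.1], [0, 0, 0, 0.12], [0, 0, 0, 0.12], [0, 0, 0, 0.12], [0, 0, 0, 0.12], [0, 0, 0, 0.12], [0, 0, 0, 0], [0, 0, 0, 0]]])

```text
t: 30.55
tcp_pos: [0.4922, -0.1183, 0.1006]
tool_rot: [0.202, 0.679, -0.202, 0.677]
force: [-5.8, -0.8, 7.2]
finger_gap: 0.122
```

arm_command(series=[[[0, 0, 0, 0.12], [0, 0, 0, 0.12], [0, 0, 0, 0.12], [0, 0, 0, 0.12], [0, 0, 0, 0.1], [0, 0, 0, 0], [0, 0, 0, 0]]])

```text
t: 31.25
tcp_pos: [0.4917, -0.1177, 0.1005]
tool_rot: [0.387, 0.593, -0.388, 0.59]
force: [-5.5, -0.3, 7.7]
finger_gap: 0.116
```

```bash
python3 - <<'E'
from g import *
s=status.sense();M=R.from_quat(s['tool_rot']).as_matrix();print(tobox(s['tcp_pos']),s['force'],s['ft_torque'],s['finger_gap'],'latch~',1.768-np.arctan2(M[1,1],M[0,1]))
E
```

```text
[-0.08741611 -0.04448222  0.10051941] [-5.46457637 -0.26445083  7.6693046 ] [-0.1091718   1.00622171 -0.06295845] 0.11621194277035592 latch~ 1.3566127755970556
```

arm_command(series=[[[0, 0, 0, 0.06], [0, 0, 0, 0.05], [0, 0, 0, 0.05], [0, 0, 0, 0], [0, 0, 0, 0]]])

```text
t: 31.75
tcp_pos: [0.4916, -0.1176, 0.1005]
tool_rot: [0.432, 0.561, -0.434, 0.558]
force: [-5.2, 1.0, 8.8]
finger_gap: 0.121
```

```bash
python3 - <<'E'
from g import *
s=status.sense();M=R.from_quat(s['tool_rot']).as_matrix();print(tobox(s['tcp_pos']),s['force'],s['ft_torque'],s['finger_gap'],'latch~',1.768-np.arctan2(M[1,1],M[0,1]))
E
```

```text
[-0.08745144 -0.04433564  0.1005339 ] [-5.24531204  1.04513463  8.76980844] [0.00441756 1.02118715 0.35246879] 0.1208207435658329 latch~ 1.5145974324337854
```

The vertical moment rose at about 1.5 rad, which is the stop. Releasing and withdrawing.

arm_command(series=[[[0, 0, 0, -0.02], [0, 0, 0, 0], [0, 0, 0, 0], [0, 0, 0, 0], [0, 0, 0, 0], [0, 0, 0, 0]]], jaw=42)

```text
t: 32.35
tcp_pos: [0.4942, -0.1181, 0.0994]
tool_rot: [0.428, 0.563, -0.428, 0.563]
force: [0.4, 0.1, -0.2]
finger_gap: 0.419
```

arm_command(series=[[[-15, 0, 0, 0], [-30, 0, 0, 0], [-40, 0, 0, 0], [-45, 0, 0, 0], [0, 0, 0, 0], [0, 0, 0, 0], [0, 0, 0, 0]]])

```text
t: 33.05
tcp_pos: [0.493, -0.1175, 0.2283]
tool_rot: [0.428, 0.564, -0.428, 0.562]
force: [1.0, 0.0, 0.8]
finger_gap: 0.421
```

```bash
python3 - <<'E'
from g import *
s=status.sense();i=snapshot('wrist');cv2.imwrite('pics/w14raw.png',i[:,:,::-1])
M=R.from_quat(s['tool_rot']).as_matrix();print(tobox(s['tcp_pos']),s['finger_gap'],s['force'],1.768-np.arctan2(M[1,1],M[0,1]))
bx=lambda x,y,z:O+B@np.array([x,y,z])
p=proj('wrist',bx(-.086,-.045,.126),s);u,v=p.astype(int)
print('ends if latched',proj('wrist',bx(-.061,-.045,.126),s),proj('wrist',bx(-.111,-.045,.126),s),p)
g=i.max(2)<45
print('\n'.join(''.join('#' if q else '.' for q in r) for r in g[v-50:v+51:4,u-60:u+61:2]))
# lid/handle: bar location by side & scene brightness skipped; other bystanders: compare side/scene frames before/after
for n in('scene','side'):
    a=cv2.cvtColor(cv2.imread('pics/raw_%s.png'%n),cv2.COLOR_BGR2GRAY);b=cv2.cvtColor(snapshot(n),cv2.COLOR_RGB2GRAY)
    k=cv2.morphologyEx((cv2.absdiff(cv2.GaussianBlur(a,(5,5),0),cv2.GaussianBlur(b,(5,5),0))>25).astype(np.uint8),cv2.MORPH_OPEN,np.ones((3,3)))
    print(n,[tuple(int(x) for x in st) for st in cv2.connectedComponentsWithStats(k)[2][1:] if st[4]>25])
E
```

```text
[-0.08608444 -0.04455442  0.22829248] 0.4206598796413824 [1.0128811  0.03632986 0.79179716] 1.4971822037520703
ends if latched [316.4 160.9] [312.2 215.2] [314.3 188.7]
.............................................................
.............................................................
.............................................................
.............................................................
.............................................................
............................#####............................
...........................#######...........................
................########...#....##...........................
.......................#..##....###...###########............
..........................##.....###..#############..........
..........................##.....###..########.#.##..........
..........................##.....###.........................
..................................##.........................
..................................#..........................
.................................#...........................
.
[... 1266 characters left out ...]
, 46), (589, 185, 38, 48, 996), (332, 191, 31, 13, 234), (563, 212, 14, 14, 128), (501, 214, 61, 60, 2606), (632, 218, 8, 14, 76), (562, 225, 26, 38, 499), (577, 230, 8, 8, 49), (354, 238, 36, 40, 886), (589, 238, 12, 7, 56), (275, 249, 34, 22, 316), (490, 279, 24, 26, 314), (331, 358, 21, 37, 339)]
side [(365, 0, 157, 176, 13605), (500, 0, 97, 156, 11253), (589, 125, 9, 31, 209), (596, 128, 32, 43, 956), (306, 131, 11, 11, 107), (317, 136, 11, 21, 154), (522, 169, 70, 34, 967), (320, 170, 10, 29, 159), (341, 173, 9, 3, 27), (329, 172, 73, 65, 1947), (523, 178, 6, 9, 46), (331, 192, 5, 7, 29), (481, 213, 30, 10, 205), (375, 232, 26, 27, 533), (492, 242, 16, 19, 191), (308, 244, 29, 22, 345)]
```

```bash
python3 - <<'E'
from g import *
i=cv2.imread('pics/w14raw.png');u,v=314,188
m=i.max(2)[v-52:v+53:4,u-60:u+61:2]
print('\n'.join(''.join('#' if q<45 else '+' if q<75 else '-' if q<110 else '.' for q in r) for r in m))
y=cv2.inRange(cv2.cvtColor(i,cv2.COLOR_BGR2HSV),(20,110,90),(35,255,255));n,_,st,c=cv2.connectedComponentsWithStats(y)
print([(c[k].round(0).tolist(),int(st[k,4])) for k in range(1,n) if st[k,4]>8])
E
```

```text
..................................................+..........
.----++++++-----..................................+..........
.............................-+++++++++--.........-..........
..............................--.---.........................
.............................-------.........................
............................--------.........................
...........................######+--.........................
......-------------........++..-##..-........................
................-+++####-.-#-...+#---+++++--.................
.......................--+##-...####-+############++++++-----
........................++##+..-+###############+##+++++----+
........................++##+++++###+---++###+++++++++++++++-
........................++#+++--++##+........--++++++++++++++
........................-++++--+++##-................-+++++++
..........................-++---+++-........................-
...........................#+++++#...........................
...........................+++++##...........................
...........................+++++++...........................
...........................+++++++...........................
...........................-+++++-...........................
-----........................................................
-------------................................................
------------------+--........................................
------------------++-...-....................................
-----------------+++...-.....................................
-----.....+#+----++-..--.........................++..........
----.....-##+---++....-.........................+##-.........
[([598.0, 123.0], 54), ([581.0, 128.0], 32), ([314.0, 170.0], 75)]
```

```bash
python3 -c "
from station import ticket,status
print(status.sense()['t'],ticket.sign_off())"
```

```text
the job is handed in; nothing more can be done
33.2 None
```

The half prism is in the empty bay, the lid is shut and latched, and I handed the job in at 33.2 s. No verdict was reported.

- **Half prism:** I lowered it to about 8–17 N of contact, eased off and let go. The wrist picture afterwards showed it flat between its teeth and square to the box, with the other half in its bay.
- **Lid:** My first grip on the handle slipped, because the fingers were not deep enough. It moved the lid only about 0.03 rad. I found the bar again, gripped about 6 mm lower and brought the lid down at about 0.5 rad/s. It came to rest with 18 N of contact at the expected shut height.
- **Knob:** I turned it clockwise until the resisting moment rose, at about 1.5 rad. After release, the wing lay at right angles to the lid's front edge, with the yellow mark on the matching side and the knob where it should be with the lid shut.

**Less certain:**
- After the lid shut I had no pictures left to view, so the last checks are from pixel masks and numbers only.
- A before/after comparison of the scene and side pictures also showed changes on the bench strip near the brush. I took these for the arm's shadow and did not check the brush, dish or beaker separately, though no move went near them.

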